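Put the coil winder in gear through its L-shaped gate

ROBOT

A 6-joint arm with a two-finger parallel gripper is mounted at the origin on a cart in front of the work surface, level with it; the furniture and walls round the work are solid. World frame = base frame: x ahead of the robot, y to its left, z up, the work surface at z = 0. Lengths are in m, angles in degrees, forces in N, time in s.
With the tool pointing down it reaches from about 0.35 to 0.875 m from the base axis. Payload 4.2 kg.
Tool frame: the origin (TCP) lies at the very end of the fingers, on their centre line; the grasp point (between the pads) lies 19 mm behind it; z points along the fingers, x is the direction in which the jaws open and shut, and the axes are right-handed (so a half turn about z gives the same grasp; the last joint's range is limited). The gripper opens to 87 mm and grips with 3 to 60 N. Pads are 19 mm wide; open, the fingers measure 117 mm over their backs; the gripper's body (75 mm by 190 mm) begins 51 mm behind the grasp point.
Start: joints at [-56.574, 22.042, 0.453, 0, -68.411, -14.817], TCP at [0.199, -0.592, 0.223] pointing down, gripper open.
Joint ranges: [-179.83, 179.83], [-69.29, 118.12], [-61.27, 80.66], [-181.25, 117.63], [-171.15, -9.14], [-177.46, 177.46]. Speed limits (degrees/s): [159.86, 159.86, 180, 180, 180, 180].

INTERFACE

Orientations are given as a 3x3 rotation matrix whose columns are the frame's x, y, z axes.
In Python, from station import r gives the robot as it stands.
- The arm moves only by the shell command python3 -m jog 'ROWS' [OPENING]. ROWS is JSON, a list of rows, each a list of 2 entries, a list of its own where there are three numbers: the shift along the tool's x, y, z in m, then the turn, a rotation vector about the tool's x, y, z in units of 5 degrees (1.0 is 5 degrees). A call has exactly 10 rows; each row is the pose to reach, as a shift and turn from the pose commanded when the call began, along the tool's axes at that moment; what a row does not reach only later rows make up. A row lasts 1/12 s, in which the tool goes at most 41.7 mm and 7.16 degrees, less where a joint would pass 70% of its speed; a pose out of reach is approached as far as the arm can. A call with a gripper value outside its range is refused whole. OPENING is the finger opening in m, from 0 to 0.087, set as the call begins (- or left out, the last holds). The fingers move at their own pace and stop on an object; the grip force is fixed at half the most. Time passes only in rows, so rows that repeat a pose let the fingers close, or fill a call up. It gives the time, the measured TCP pose, the force and the opening at its end, in the units of the state.
- r.sense(): the state, without advancing time (a new reading comes with each control period).
- r.capture(name): name is "side" or "top"; returns (picture, depth): 420x560x3 uint8, blue, green, red; 420x560 float32, m along the optical axis (not along the pixel's ray), 0 where there is no reading.
- r.calibration(name): a dict with "fx", "fy", "cx", "cy" (pixels), "R" (3x3) and "t" (3): a world point X has camera coordinates R X + t. Camera axes: x right, y down, z forward; pixel columns grow to the right and rows downward; lengths in m; the calibration is good to about 2 mm. A picture is of the moment at which its call begins. calibration takes no time and is no camera call.
- r.finish_job(): hands the job in, once; it reports no verdict.
Trained networks look in the newest picture that a camera, given by its name, has taken for a name from the list of things; names that differ only in an ending like _2 or _b are one class to them, and where a whole thing is asked for, a point or a joint stands for the part that bears it (a point fixed in the world has none). Each returns a list of dicts, best first, with "confidence" (0 to 1); they miss things now and then, are a little off and sometimes report something else, mostly with a low value. They report only what shows in the picture. A call takes as long as a camera call. They do not tell look-alikes from the thing itself.
- r.cut_out(query, camera): "region" (420x560 bool, what is visible of it) and "uv" ([column, row] in pixels, amid what is visible of it).
The state is a dict: "time_s": time; "joints": joint angles; "joint_velocities": joint speeds; "effort": joint torques, N m; "tcp_pos": TCP position; "ee_rot": TCP orientation; "wrist_force": force on the tool from outside, world axes, zero at the start; "moment": the same for the moment, N m; "gripper_width": opening from 0.0 (shut) to 1.0 (fully open).
Only numpy, scipy, OpenCV 4.12 (cv2) and the standard library are available. Lean on these libraries where they do the work, as an engineer would, in place of code of your own. Each camera call takes 0.05 s, during which the arm holds its last target.

TASK

Put the small green coil winder in gear: push its red knob with your fingertips along the L-shaped slot, from the red-dot end to the corner, then round the corner and along the other leg until it is fully home at the green-dot end. Only push the knob from the side, never pinch it between the fingers or pull it up (back off sideways before you raise the hand). Then move clear, and leave the spools, core, tape and pen around it where they are.

Things in the scene. Friction and masses are not known exactly. Their poses are not given: they have to be found in the camera images.
- winder: Small coil winder screwed to the bench (fixed): green housing 130 (x) x 120 (y) mm, flat aluminium gate plate on top, upper face 50 mm above the bench. Origin: centre of its underside, z up. Spindle with copper bobbin on its +y side (to 116 mm, 49 mm high), motor on its -y side (to -90 mm, 46 mm high), screwed ears on the -x and +x sides (to 85 mm, 9 mm high).
- slot_start (a point): Pin axis position at the red-dot end of the L-shaped slot, on the plate's upper face (winder frame -30, -25, 50 mm). The slot is 15 mm wide; its first leg runs along the winder's +x from here to slot_corner. Here, at the corner and at the far end the slot runs on only about 1.5 mm beyond the pin.
- slot_corner (a point): Pin axis position at the corner of the L, on the plate's upper face (winder frame 30, -25, 50 mm), 60 mm from slot_start. The second leg runs from here along the winder's +y to slot_end.
- slot_end (a point): Pin axis position at the green-dot end of the slot, on the plate's upper face (winder frame 30, 25, 50 mm), 50 mm from slot_corner. Pin here, against the end of the slot = in gear.
- shifter: Captive shifter: 12 mm steel pin up through the slot, 44 mm round foot under the plate (play 4 mm upward, 1.5 mm sideways; leans up to 0.1 rad), red four-lobed knob on top. Origin: centre of the foot's underside, 30 mm above the bench, z up. Turns freely about z, any angle. Starts in the first leg, 0 to 25 mm from slot_start. No spring: 0.2 kg, slides easily (a few N) and stays where left.
- knob (a point): Middle of the red knob, on its axis, 70 mm above the bench. The knob is 23 mm across and 28 mm high, from 56 to 84 mm above the bench: 6 mm of free air lies between plate and knob.
- lobe_a: One of the knob's four upright rounded lobes (11 mm diameter, 28 mm high, its axis 6 mm off the knob's axis), the one toward the shifter's +x. Origin: on the knob's axis at the knob's underside. Lobes a and c are opposite each other, and so are b and d.
- lobe_b: One of the knob's four upright rounded lobes (11 mm diameter, 28 mm high, its axis 6 mm off the knob's axis), the one toward the shifter's +y. Origin: on the knob's axis at the knob's underside. Lobes a and c are opposite each other, and so are b and d.
- lobe_c: One of the knob's four upright rounded lobes (11 mm diameter, 28 mm high, its axis 6 mm off the knob's axis), the one toward the shifter's -x. Origin: on the knob's axis at the knob's underside. Lobes a and c are opposite each other, and so are b and d.
- lobe_d: One of the knob's four upright rounded lobes (11 mm diameter, 28 mm high, its axis 6 mm off the knob's axis), the one toward the shifter's -y. Origin: on the knob's axis at the knob's underside. Lobes a and c are opposite each other, and so are b and d.
- orange_spool: wire spool with white flanges and orange-brown wire, 69x53x30 mm; bystander, loose on the bench. Origin: under its middle, on the bench.
- white_spool: wire spool with black flanges and white wire, 67x49x26 mm; bystander, loose on the bench. Origin: under its middle, on the bench.
- coil_core: upright tan wound core with a copper tail, 32x33x81 mm; bystander, loose on the bench. Origin: under its middle, on the bench.
- blue_tape: roll of blue tape lying flat, 72x72x19 mm; bystander, loose on the bench. Origin: under its middle, on the bench.
- marker: white marker pen with black cap, lying, 13x133x13 (long along its own y) mm; bystander, loose on the bench. Origin: under its middle, on the bench.
Mind the look-alikes: they are no part of the job. Leave any blue look-alike of the shifter alone. There is more than one size of the winder; the job needs the larger.

How it is judged (in metres and radians):
On the way, in this order (a step that is already met when the one before it is completed fails the run):
1. the pin has been pushed along the first leg to the corner (x of shifter in the frame of winder above 0.022 m and y of shifter in the frame of winder below -0.015 m), for 0.02 s.
2. the pin is home at the green-dot end (x of shifter in the frame of winder above 0.025 m and y of shifter in the frame of winder above 0.021 m), for 0.2 s.
At the end, for the whole second after the job is handed in: The shifter pin rests within 4 mm of the end of the second leg (winder frame x over 25 mm, y over 21 mm), foot down in its track (raised less than 3 mm), at rest (all of step 2 and linear speed of shifter below 0.01 m/s and angle between shifter's own z axis and vertical below 0.15 rad and z of shifter in the frame of winder below 0.033 m); the robot touches nothing.
It fails at once if the knob is pinched: opposite lobes pressed by the fingers at the same time ((contact force between the fingers and lobe_a above 0.5 N and contact force between the fingers and lobe_c above 0.5 N) or (contact force between the fingers and lobe_b above 0.5 N and contact force between the fingers and lobe_d above 0.5 N)).
It fails at once if the shifter is lifted in its slot by more than 3 mm (z of shifter in the frame of winder above 0.033 m).
It fails at once if a bystander is moved by more than 15 mm (distance of any of orange_spool, white_spool, coil_core, blue_tape, marker from where it was at the start of the episode above 0.015 m).
It also fails if it takes over 42 s, if anything falls off the work surface, if the arm or the gripper's body presses on something with over 40 N, if the wrist force passes 120 N, or if a joint passes its speed limit or range.

## Working session

There is one attempt and no reset: what is moved stays moved. The work goes in short steps, Python scripts to look and compute and a shell command to move; the robot and the scene stay as the last step left them, time stands still between calls to the robot, and variables do not carry over. Pictures are saved under pics/ and viewed, and the job is handed in when it is done.

```bash
mkdir -p pics; ls; python3 - <<'E'
from station import r
import cv2,json
s=r.sense();print(s)
for n in("top","side"):
    p,d=r.capture(n);cv2.imwrite(f"pics/{n}0.png",p)
    print(n,r.calibration(n))
E
```

```text
pics
{'time_s': 0.0, 'joints': array([-5.65730419e+01,  2.20911397e+01,  3.78763945e-01, -3.02554894e-02,
       -6.84098255e+01, -1.48165666e+01]), 'joint_velocities': array([-0.02558676, -0.01530221, -0.07930666, -0.13866481, -0.00589381,
        0.04939597]), 'effort': array([-3.64465559e-04, -3.90665495e+01,  1.87402725e+01,  4.22004819e+00,
        1.08844033e-02, -2.06193672e-04]), 'tcp_pos': array([ 0.19928634, -0.59173595,  0.22144539]), 'ee_rot': array([[-3.18945712e-01,  9.47772677e-01, -7.65092184e-04],
       [ 9.47770462e-01,  3.18946622e-01,  2.05046441e-03],
       [ 2.18739771e-03, -7.11449396e-05, -9.99997605e-01]]), 'wrist_force': array([-0.12976605, -0.21987284,  0.91527169]), 'moment': array([-0.01999018,  0.00468058,  0.02973744]), 'gripper_width': 1.002084851054852}
top {'fx': 426.60284068023117, 'fy': 426.60284068023117, 'cx': 280.67196775306803, 'cy': 209.06492817039913, 'R': array([[ 0.01717332, -0.99983373,  0.00613157],
       [-0.98917966, -0.01788332, -0.14561519],
       [ 0.14570063, -0.00356453, -0.9893223 ]]), 't': array([0.14382661, 0.66356202, 0.84229016])}
side {'fx': 424.22282342267215, 'fy': 424.22282342267215, 'cx': 284.5336641082324, 'cy': 204.84985378720765, 'R': array([[ 0.98404677, -0.17647554, -0.02254648],
       [-0.08326875, -0.34486641, -0.93495106],
       [ 0.15722047,  0.92191298, -0.35405957]]), 't': array([-0.62067362,  0.18662423,  0.64809436])}
```

View pics/top0.png

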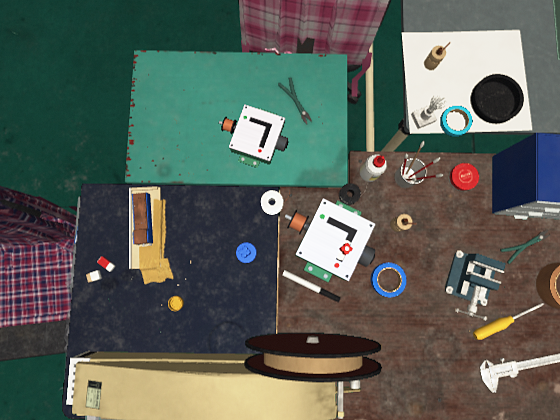

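View pics/side0.png

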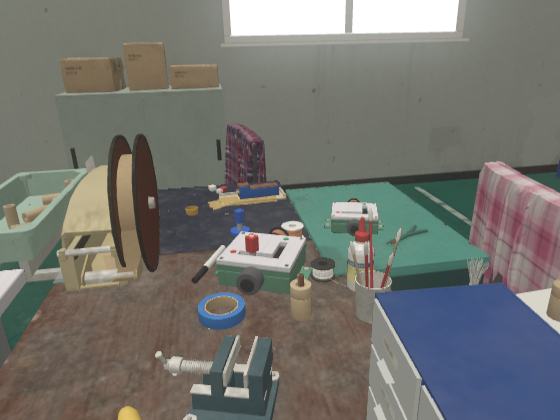

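```bash
cat > h.py <<'E'
import numpy as np,cv2
from station import r
def px2w(n,u,v,z=None,d=None):
    c=r.calibration(n);ray=np.array([(u-c['cx'])/c['fx'],(v-c['cy'])/c['fy'],1.])
    R=c['R'];o=-R.T@c['t'];w=R.T@ray
    return o+w*(d if d is not None else (z-o[2])/w[2])
def w2px(n,X):
    c=r.calibration(n);q=c['R']@np.asarray(X)+c['t'];return np.array([c['fx']*q[0]/q[2]+c['cx'],c['fy']*q[1]/q[2]+c['cy']])
E
python3 - <<'E'
from h import *
p,d=r.capture("top")
np.save("d.npy",d)
cv2.imwrite("pics/crop1.png",cv2.resize(p[180:310,260:420],None,fx=4.6,fy=4.6,interpolation=cv2.INTER_CUBIC))
ps,ds=r.capture("side")
cv2.imwrite("pics/crop2.png",cv2.resize(ps[200:330,180:350],None,fx=4.5,fy=4.5,interpolation=cv2.INTER_CUBIC))
for q,cam in [("winder","top"),("knob","top"),("shifter","side"),("orange_spool","top"),("white_spool","top"),("coil_core","top"),("blue_tape","top"),("marker","top")]:
    for o in r.cut_out(q,cam):
        u,v=o['uv'];D=(d if cam=="top" else ds)
        m=o['region']&(D>0)
        print(q,cam,round(o['confidence'],2),np.round(o['uv'],1),m.sum(),px2w(cam,u,v,d=np.median(D[m])).round(3))
m=None
E
```

```text
winder top 0.93 [253.8 134.7] 2675 [0.825 0.217 0.036]
winder top 0.64 [329.8 243.5] 4521 [0.591 0.053 0.045]
knob top 0.78 [245.7 253.3] 329 [0.569 0.229 0.009]
knob top 0.72 [332.  241.4] 4418 [0.595 0.048 0.046]
knob top 0.61 [343.4 248.7] 148 [0.579 0.03  0.081]
shifter side 0.86 [240.2 222.8] 271 [0.572 0.221 0.025]
shifter side 0.75 [250.1 243.5] 262 [0.575 0.018 0.071]
orange_spool top 0.73 [269.2 202. ] 407 [0.679 0.18  0.029]
white_spool top 0.57 [349.6 194.1] 375 [0.7   0.007 0.025]
coil_core top 0.84 [399.3 221. ] 299 [ 0.64  -0.091  0.053]
coil_core top 0.15 [266.6 201.5] 398 [0.68  0.186 0.029]
blue_tape top 0.57 [397.  275.4] 699 [ 0.528 -0.093  0.018]
marker top 0.8 [308.2 288.7] 375 [0.497 0.094 0.01 ]
```

View pics/crop1.png

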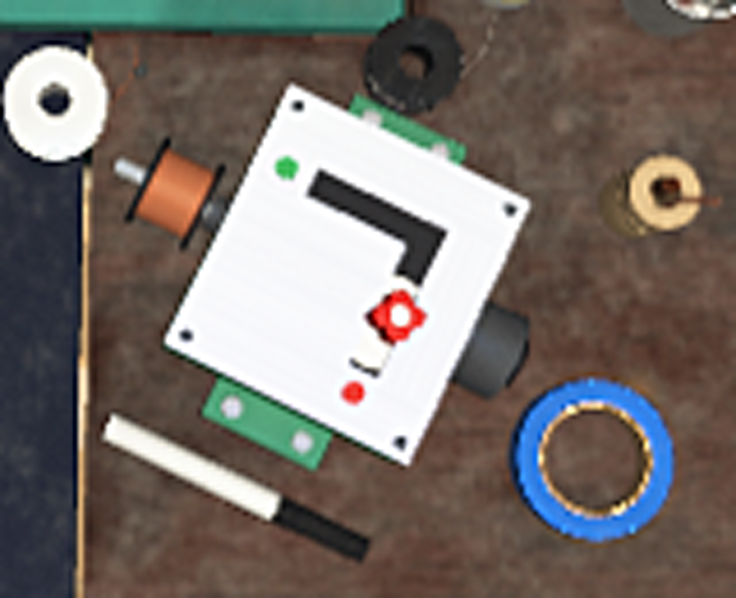

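View pics/crop2.png

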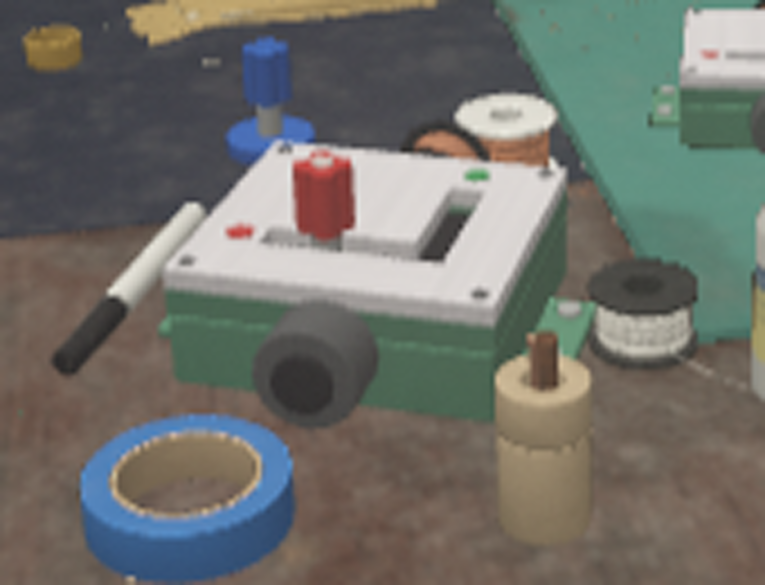

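```bash
python3 - <<'E'
from h import *
d=np.load("d.npy")
# crop px -> image px: cv2.resize pixel centres
f=lambda a:((a[0]+.5)/4.6-.5+260,(a[1]+.5)/4.6-.5+180)
C={k:px2w("top",*f(a),z=.05) for k,a in dict(TL=(292,85),TR=(530,207),BR=(410,465),BL=(165,345),red=(353,393),green=(287,168),se=(316,185),cor=(428,238)).items()}
for k in C: print(k,C[k].round(4))
print(np.linalg.norm(C['TL']-C['BL']),np.linalg.norm(C['TR']-C['TL']))
c=(C['TL']+C['TR']+C['BR']+C['BL'])/4
x=(C['TL']-C['BL']+C['TR']-C['BR']);y=(C['TL']-C['TR']+C['BL']-C['BR'])
a=[np.degrees(np.arctan2(x[1],x[0])),np.degrees(np.arctan2(y[1],y[0]))-90]
print(c,a)
# refine with depth on the plate
yaw=np.radians(np.mean(a));R=np.array([[np.cos(yaw),-np.sin(yaw)],[np.sin(yaw),np.cos(yaw)]])
W=lambda p:c[:2]+R@np.array(p)
for n,p in dict(start=(-.03,-.025),corner=(.03,-.025),end=(.03,.025)).items(): print(n,W(p).round(4))
kn=px2w("top",*f((400,316)),z=.084);print("knob top",kn, R.T@(kn[:2]-c[:2]))
# overlay
p,_=r.capture("top");im=cv2.resize(p[180:310,260:420],None,fx=4.6,fy=4.6,interpolation=cv2.INTER_CUBIC)
def dr(poly,z,col):
    P=[((w2px("top",[*W(q),z])-[260,180]+.5)*4.6-.5) for q in poly]
    cv2.polylines(im,[np.int32(P)],True,col,1)
dr([(-.065,-.06),(.065,-.06),(.065,.06),(-.065,.06)],.05,(0,0,255))
e=.0075
dr([(-.03-e,-.025-e),(.03+e,-.025-e),(.03+e,.025+e),(.03-e,.025+e),(.03-e,-.025+e),(-.03-e,-.025+e)],.05,(255,0,255))
cv2.imwrite("pics/ov1.png",im)
pt,_=r.capture("side")
im=cv2.resize(pt[200:330,180:350],None,fx=4.5,fy=4.5,interpolation=cv2.INTER_CUBIC)
def dr(poly,z,col):
    P=[((w2px("side",[*W(q),z])-[180,200]+.5)*4.5-.5) for q in poly]
    cv2.polylines(im,[np.int32(P)],True,col,1)
dr([(-.065,-.06),(.065,-.06),(.065,.06),(-.065,.06)],.05,(0,0,255))
dr([(-.03-e,-.025-e),(.03+e,-.025-e),(.03+e,.025+e),(.03-e,.025+e),(.03-e,-.025+e),(-.03-e,-.025+e)],.05,(255,0,255))
k=R.T@(kn[:2]-c[:2]);th=np.linspace(0,6.28,24)
for z in(.056,.084):dr([(k[0]+.0115*np.cos(t),k[1]+.0115*np.sin(t)) for t in th],z,(255,255,0))
cv2.imwrite("pics/ov2.png",im)
E
```

```text
TL [0.6855 0.0672 0.05  ]
TR [ 0.6316 -0.0404  0.05  ]
BR [0.5159 0.0145 0.05  ]
BL [0.5668 0.1235 0.05  ]
red [0.547  0.0397 0.05  ]
green [0.6474 0.0693 0.05  ]
se [0.6399 0.0562 0.05  ]
cor [0.6167 0.0058 0.05  ]
0.13136170374495565 0.12027344961812336
[0.5999294  0.04121574 0.05      ] [np.float64(-25.380100946014064), np.float64(-25.824861098474443)]
start [0.5621 0.0316]
corner [0.6162 0.0057]
end [0.6378 0.0508]
knob top [0.57958192 0.02400439 0.084     ] [-0.01091218 -0.02431409]
```

View pics/ov1.png

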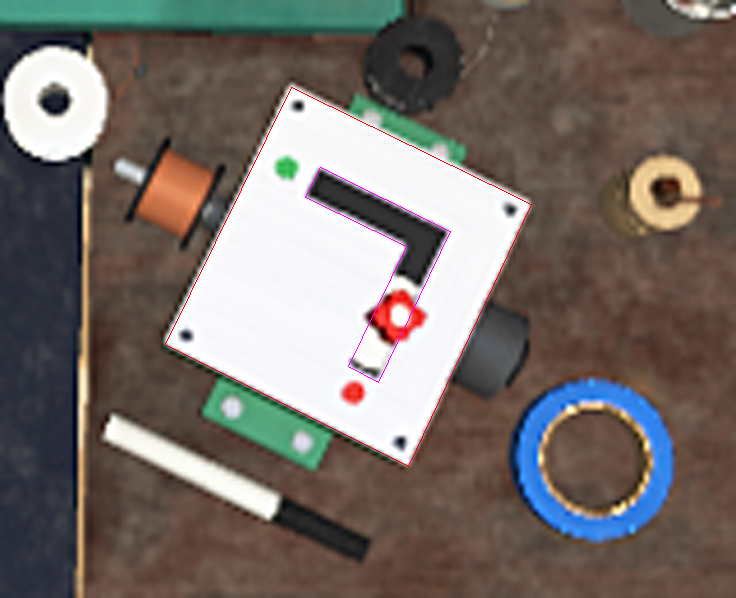

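View pics/ov2.png

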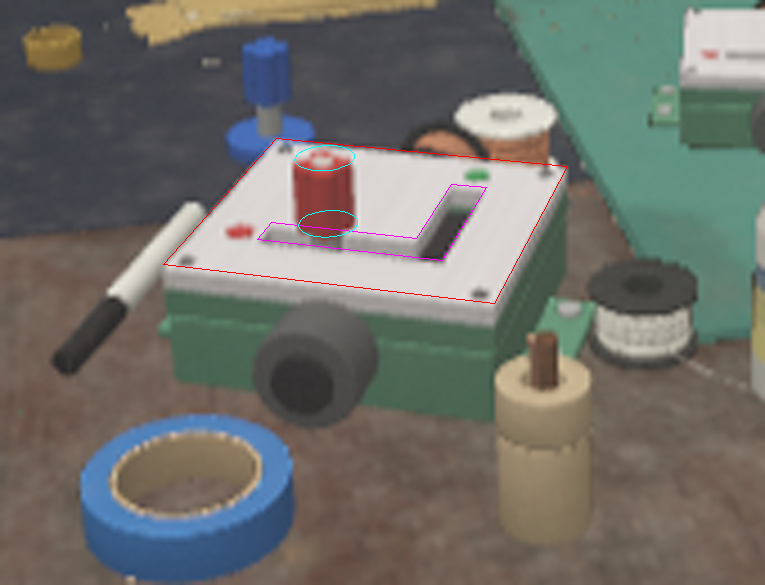

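```bash
python3 - <<'E'
from h import *
d=np.load("d.npy");c=r.calibration("top")
v,u=np.mgrid[:420,:560]
P=np.stack([(u-c['cx'])/c['fx']*d,(v-c['cy'])/c['fy']*d,d],-1)-c['t'];X=P@c['R']
ok=d>0
H={}
for x,y,z in X[ok]:
    k=(int(np.floor(x/.05)),int(np.floor(y/.05)));H[k]=max(H.get(k,-9),z)
ys=range(8,-15,-1)
print("      "+" ".join(f"{j*5:4d}" for j in ys))
for i in range(18,2,-1): print(f"{i*5:4d}: "+" ".join(f"{H[(i,j)]*100:4.0f}" if (i,j) in H else "   ." for j in ys))
c2,yaw=np.array([.59993,.04122]),np.radians(-25.6)
R=np.array([[np.cos(yaw),-np.sin(yaw)],[np.sin(yaw),np.cos(yaw)]])
s=r.sense();print(s['time_s'])
Rw=np.eye(3);Rw[:2,:2]=R
T=Rw@np.diag([-1,1,-1.])
from scipy.spatial.transform import Rotation as Q
E=s['ee_rot'];print("turn units",np.degrees(Q.from_matrix(E.T@T).as_rotvec())/5)
tgt=np.array([*(c2+R@[-.055,-.0245]),.15]);print(tgt,E.T@(tgt-s['tcp_pos']))
E
```

```text
40   35   30   25   20   15   10    5    0   -5  -10  -15  -20  -25  -30  -35  -40  -45  -50  -55  -60  -65  -70
  90:    0    1    1    0    0    1    1    0    1    .    .    1    2    2    4    1    4    1    0    .    .    .    .
  85:    1    1    0    4    4    4    1    1    1    .    .   10   10    2    4    4    4    1    0    .    .    .    .
  80:    0    1    1    4    4    4    4    1    0    0    0    1    1    2    2    0    .    .    .    .    .    .    .
  75:    0    0    1    5    4    5    2    1    1   13   16   14   12    3    3   17   17    .    .    .    .    .    .
  70:    1    0    0    1    0    3    1    0    3   12   16   14    0    3    3   17   17    .    .    .    .    .    .
  65:    4    0    0    0    0    3    5    5    5    5    6    6    1    0    0   17   17    8    1    .    .    .    .
  60:    5    1    0    0    0    0    5    5    5    5    7    8    0    0    0    1    1    1    0    .    .    .    .
  55:    5    1    0    1    6    0    5    5    9    5    2    0    0    8    8    1    1    5    0    .    .    .    .
  50:    1    1    
[... 383 characters left out ...]
6   26   25   21    0    0    0    1    1    1    1    1    .    .    .    .    .
  30:   13   15   15   16   16   16   15   14    9    6    0    0    1    1    1    1    1    1    .    .    .    .    .
  25:   13   15   15   16   16   16   15   14    9    0    1    1    0    0    1    0    0    0    .    .    .    .    .
  20:    .    .    .    .    .    .    .    .    0    0    1    0    0    1    0    0    1    0    .    .    .    .    .
  15:    .    .    .    .    .    .    .    .    .    .    .    .    .    .    .    .    .    .    .    .    .    .    .
0.7
turn units [-1.89201008e-04  1.08615271e-03 -9.15793818e+00]
[0.53974311 0.04288982 0.15      ] [0.49339736 0.52518717 0.07257046]
```

```bash
python3 - <<'E'
from h import *
d=np.load("d.npy");c=r.calibration("top")
v,u=np.mgrid[:420,:560]
P=np.stack([(u-c['cx'])/c['fx']*d,(v-c['cy'])/c['fy']*d,d],-1)-c['t'];X=P@c['R']
ok=(d>0)
def box(n,m):
    q=X[m];print(n,len(q),np.percentile(q,[1,50,99],axis=0).round(3).tolist())
box("reel",ok&(X[...,2]>.18)&(X[...,0]<.55)&(X[...,1]>-.2))
box("bottle",ok&(X[...,2]>.09)&(X[...,0]>.65)&(X[...,1]>-.25)&(X[...,1]<.0))
s=r.sense()
c2,yaw=np.array([.59993,.04122]),np.radians(-25.6)
R=np.array([[np.cos(yaw),-np.sin(yaw)],[np.sin(yaw),np.cos(yaw)]])
T=np.array([[R[0,1],R[0,0],0],[R[1,1],R[1,0],0],[0,0,-1]])
from scipy.spatial.transform import Rotation as Q
E=s['ee_rot'];print("turn units",np.degrees(Q.from_matrix(E.T@T).as_rotvec())/5)
tgt=np.array([*(c2+R@[-.05,-.0245]),.2]);print(tgt,E.T@(tgt-s['tcp_pos']))
E
```

```text
reel 3598 [[0.368, -0.007, 0.181], [0.384, 0.098, 0.218], [0.408, 0.2, 0.256]]
bottle 299 [[0.712, -0.173, 0.09], [0.752, -0.102, 0.106], [0.893, -0.028, 0.156]]
turn units [6.33085473e-04 9.00168772e-04 8.84206181e+00]
[0.54425227 0.04072939 0.2       ] [0.48990632 0.52877215 0.02257085]
```

What could be taken for the target, in the top picture:
- Red knob at (347,249), on the winder at (337,240). That winder is the larger one: its plate fits 130 x 120 mm, and it carries the red shifter.
- Smaller winder at (257,133), on the green mat.
- Loose blue shifter at (246,252).
- Red cap at (465,176) and bottle tip at (378,160), which are only red.

I choose the knob at (347,249). The close crop and the overlays confirm it: the plate and slot outlines fit, and the knob is at winder (-11,-24).

```bash
python3 -m jog '[[[0.02,0.022,0],[0,0,0.8]],[[0.045,0.049,0],[0,0,1.8]],[[0.07,0.076,0],[0,0,2.8]],[[0.095,0.103,0],[0,0,3.8]],[[0.12,0.13,0],[0,0,4.8]],[[0.145,0.157,0],[0,0,5.8]],[[0.17,0.184,0],[0,0,6.8]],[[0.195,0.211,0],[0,0,7.8]],[[0.22,0.238,0],[0,0,8.5]],[[0.245,0.264,0],[0,0,8.84]]]' 0
cat >> h.py <<'E'
c2,yaw=np.array([.59993,.04122]),np.radians(-25.6)
RW=np.array([[np.cos(yaw),-np.sin(yaw)],[np.sin(yaw),np.cos(yaw)]])
def st(goal=None):
    from scipy.spatial.transform import Rotation as Q
    s=r.sense();E=s['ee_rot'];p=s['tcp_pos'];w=RW.T@(p[:2]-c2)
    T=np.array([[RW[0,1],RW[0,0],0],[RW[1,1],RW[1,0],0],[0,0,-1]])
    print("t",round(s['time_s'],2),"winder xy mm",(w*1000).round(1),"z",(p[2]*1000).round(1),"F(winder)",(RW.T@s['wrist_force'][:2]).round(1),s['wrist_force'][2].round(1),"g",round(s['gripper_width'],3))
    print(" turn left",(np.degrees(Q.from_matrix(E.T@T).as_rotvec())/5).round(2), "j",s['joints'].round(0))
    if goal is not None:
        g=np.array([*(c2+RW@np.array(goal[:2])),goal[2]]);print(" shift",(E.T@(g-p)).round(4))
E
python3 -c "
from h import *
st((-.05,-.0245,.2))"
```

```text
time_s: 1.53
tcp_pos: [0.3721, -0.2742, 0.2229]
ee_rot: [[0.434, 0.901, 0.001], [0.901, -0.434, -0.0], [0.0, 0.001, -1.0]]
wrist_force: [0.4, -0.2, -0.1]
gripper_width: 0.325
t 1.53 winder xy mm [ -69.2 -382.9] z 222.9 F(winder) [ 0.5 -0. ] -0.1 g 0.325
 turn left [ 0.01 -0.   -0.03] j [ -16.    6.  -21.    0.  -63. -100.]
 shift [0.3585 0.0183 0.023 ]
```

```bash
python3 -m jog '[[[0.035,0.002,0],[0,0,0]],[[0.073,0.004,0],[0,0,0]],[[0.111,0.006,0],[0,0,0]],[[0.149,0.008,0],[0,0,0]],[[0.187,0.01,0],[0,0,0]],[[0.225,0.012,0],[0,0,0]],[[0.263,0.014,0],[0,0,0]],[[0.301,0.016,0],[0,0,0]],[[0.335,0.018,0],[0,0,0]],[[0.358,0.018,0.023],[0,0,0]]]'
python3 -m jog '[[[0,0,0.02],[0,0,0]],[[0,0,0.045],[0,0,0]],[[0,0,0.07],[0,0,0]],[[0,0,0.09],[0,0,0]],[[0,0,0.105],[0,0,0]],[[0,0,0.115],[0,0,0]],[[0,0,0.12],[0,0,0]],[[0,0,0.12],[0,0,0]],[[0,0,0.12],[0,0,0]],[[0,0,0.12],[0,0,0]]]'
python3 - <<'E'
from h import *
st((-.05,-.0245,.057))
for n,a in(("top",(180,310,260,420)),("side",(180,310,180,350))):
    p,_=r.capture(n);cv2.imwrite(f"pics/a_{n}.png",cv2.resize(p[a[0]:a[1],a[2]:a[3]],None,fx=4.5,fy=4.5,interpolation=cv2.INTER_CUBIC))
E
```

```text
time_s: 2.37
tcp_pos: [0.5469, 0.0426, 0.2038]
ee_rot: [[0.429, 0.903, 0.011], [0.903, -0.429, 0.002], [0.007, 0.009, -1.0]]
wrist_force: [1.4, -0.0, 0.4]
gripper_width: 0.006
time_s: 3.2
tcp_pos: [0.5432, 0.0395, 0.0807]
ee_rot: [[0.432, 0.902, 0.002], [0.902, -0.432, 0.001], [0.002, 0.002, -1.0]]
wrist_force: [-0.6, 1.0, 0.2]
gripper_width: 0.007
t 3.2 winder xy mm [-50.4 -26.1] z 80.7 F(winder) [-0.9  0.7] 0.2 g 0.007
 turn left [ 0.02 -0.02  0.  ] j [  21.   23.  -22.    0.  -46. -137.]
 shift [0.0015 0.0004 0.0237]
```

View pics/a_top.png

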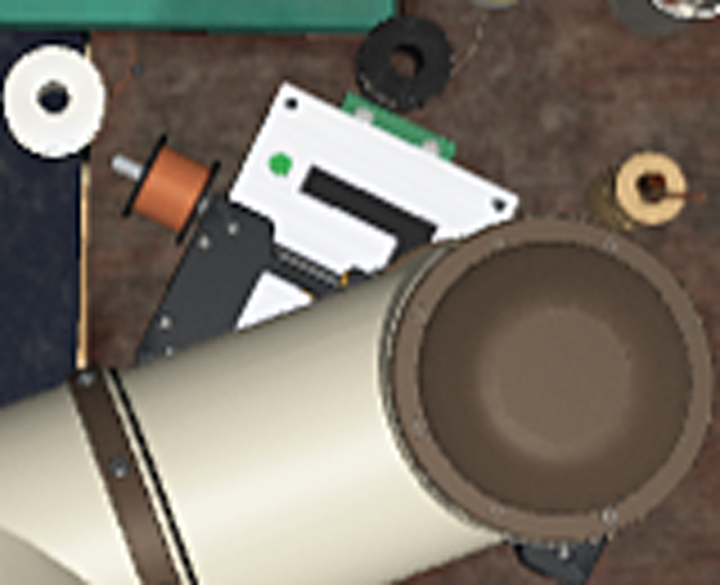

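View pics/a_side.png

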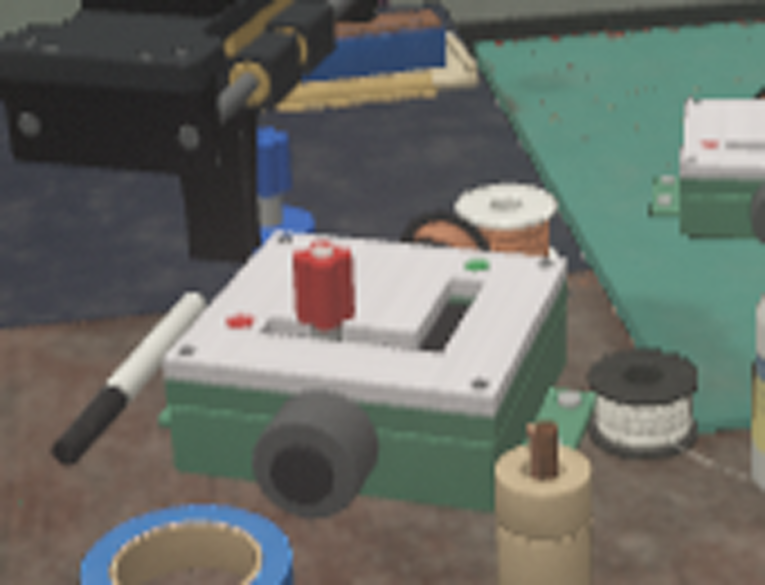

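```bash
python3 -m jog '[[[0.001,0,0.006],[0,0,0]],[[0.0015,0,0.012],[0,0,0]],[[0.0015,0,0.018],[0,0,0]],[[0.0015,0,0.022],[0,0,0]],[[0.0015,0,0.0235],[0,0,0]],[[0.0015,0.002,0.0235],[0,0,0]],[[0.0015,0.005,0.0235],[0,0,0]],[[0.0015,0.008,0.0235],[0,0,0]],[[0.0015,0.011,0.0235],[0,0,0]],[[0.0015,0.013,0.0235],[0,0,0]]]'
python3 - <<'E'
from h import *
st((-.05,-.0245,.057))
p,_=r.capture("side");p=p[180:310,180:350];cv2.imwrite("pics/b_side.png",cv2.resize(p,None,fx=4.5,fy=4.5,interpolation=cv2.INTER_CUBIC))
E
```

```text
time_s: 4.13
tcp_pos: [0.5554, 0.0349, 0.0563]
ee_rot: [[0.432, 0.902, 0.001], [0.902, -0.432, 0.0], [0.001, 0.001, -1.0]]
wrist_force: [0.8, -0.0, -0.3]
gripper_width: 0.003
t 4.13 winder xy mm [-37.4 -25. ] z 56.3 F(winder) [0.7 0.3] -0.3 g 0.003
 turn left [ 0.01 -0.01 -0.  ] j [  20.   26.  -21.    0.  -43. -136.]
 shift [ 0.0005 -0.0126 -0.0007]
```

View pics/b_side.png

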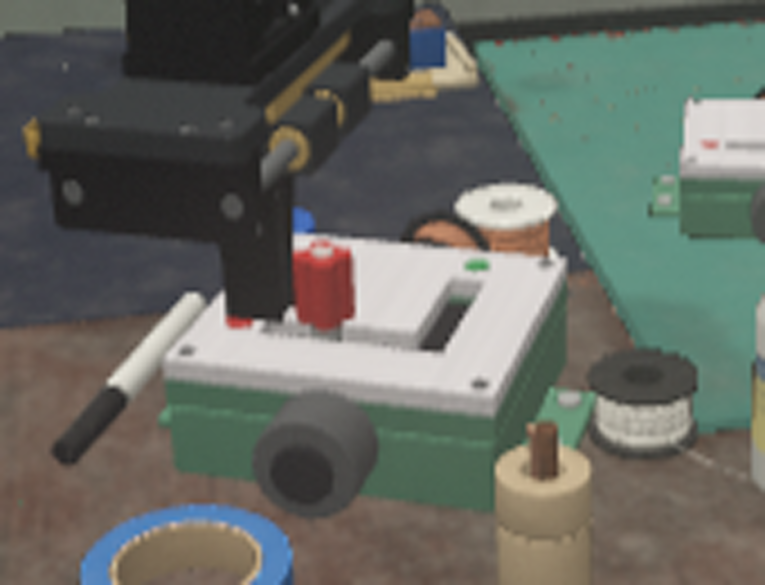

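```bash
python3 -m jog '[[[0,0.002,-0.0005],[0,0,0]],[[0,0.004,-0.0005],[0,0,0]],[[0,0.006,-0.0005],[0,0,0]],[[0,0.009,-0.0005],[0,0,0]],[[0,0.012,-0.0005],[0,0,0]],[[0,0.015,-0.0005],[0,0,0]],[[0,0.018,-0.0005],[0,0,0]],[[0,0.021,-0.0005],[0,0,0]],[[0,0.024,-0.0005],[0,0,0]],[[0,0.026,-0.0005],[0,0,0]]]'
python3 - <<'E'
from h import *
st((-.05,-.0245,.057))
p,_=r.capture("side");p=p[180:310,180:350];cv2.imwrite("pics/c_side.png",cv2.resize(p,None,fx=4.5,fy=4.5,interpolation=cv2.INTER_CUBIC))
E
```

```text
time_s: 5.02
tcp_pos: [0.5786, 0.0236, 0.0565]
ee_rot: [[0.432, 0.902, 0.0], [0.902, -0.432, 0.0], [0.0, 0.0, -1.0]]
wrist_force: [-0.3, 0.1, 1.9]
gripper_width: 0.004
t 5.02 winder xy mm [-11.7 -25.1] z 56.5 F(winder) [-0.3 -0.1] 1.9 g 0.004
 turn left [ 0. -0.  0.] j [  18.   27.  -18.    0.  -45. -134.]
 shift [ 0.0006 -0.0383 -0.0005]
```

View pics/c_side.png

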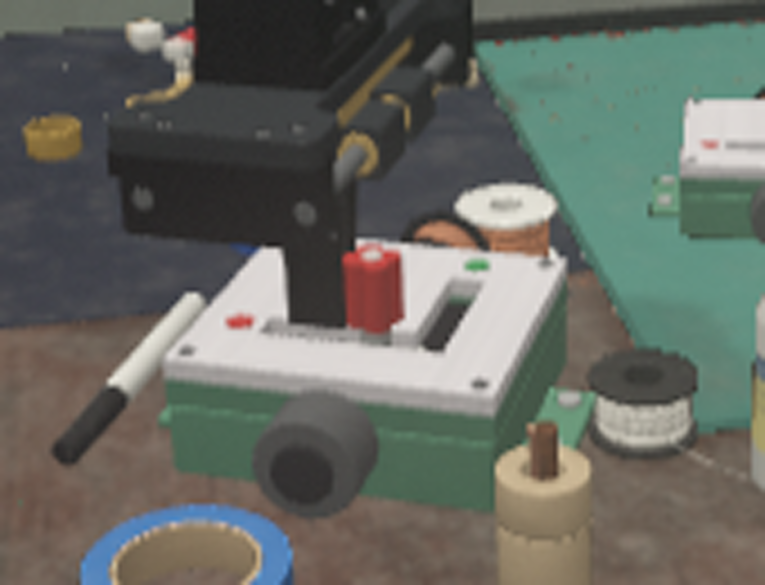

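```bash
python3 -m jog '[[[0,0.002,0],[0,0,0]],[[0,0.004,0],[0,0,0]],[[0,0.006,0],[0,0,0]],[[0,0.008,0],[0,0,0]],[[0,0.01,0],[0,0,0]],[[0,0.012,0],[0,0,0]],[[0,0.014,0],[0,0,0]],[[0,0.016,0],[0,0,0]],[[0,0.0175,0],[0,0,0]],[[0,0.019,0],[0,0,0]]]'
python3 - <<'E'
from h import *
st((-.05,-.0245,.057))
p,_=r.capture("side");p=p[180:310,180:350];cv2.imwrite("pics/d_side.png",cv2.resize(p,None,fx=4.5,fy=4.5,interpolation=cv2.INTER_CUBIC))
E
```

```text
time_s: 5.9
tcp_pos: [0.5956, 0.0155, 0.0565]
ee_rot: [[0.432, 0.902, 0.0], [0.902, -0.432, 0.0], [0.0, 0.0, -1.0]]
wrist_force: [-0.7, 0.2, -0.8]
gripper_width: 0.002
t 5.9 winder xy mm [  7.2 -25.1] z 56.5 F(winder) [-0.7 -0.1] -0.8 g 0.002
 turn left [ 0. -0.  0.] j [  17.   29.  -15.   -0.  -46. -133.]
 shift [ 0.0006 -0.0572 -0.0005]
```

View pics/d_side.png

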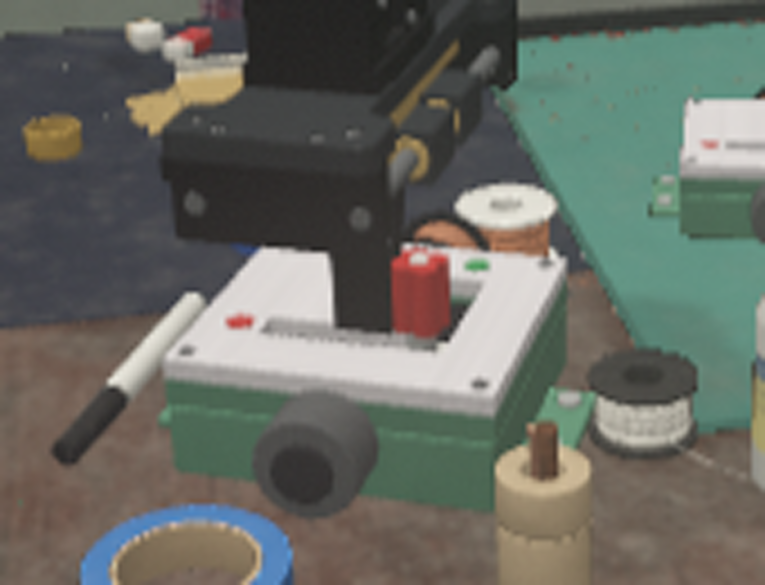

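```bash
python3 -m jog '[[[0,0.001,0],[0,0,0]],[[0,0.0015,0],[0,0,0]],[[0,0.002,0],[0,0,0]],[[0,0.0025,0],[0,0,0]],[[0,0.003,0],[0,0,0]],[[0,0.003,0],[0,0,0]],[[0,0.003,0],[0,0,0]],[[0,0.003,0],[0,0,0]],[[0,0.003,0],[0,0,0]],[[0,0.003,0],[0,0,0]]]'
python3 - <<'E'
from h import *
st((-.05,-.0245,.057))
E
```

```text
time_s: 6.78
tcp_pos: [0.5981, 0.0143, 0.0566]
ee_rot: [[0.432, 0.902, 0.0], [0.902, -0.432, 0.0], [0.0, 0.0, -1.0]]
wrist_force: [0.4, -0.5, -0.3]
gripper_width: 0.006
t 6.78 winder xy mm [ 10.  -25.1] z 56.6 F(winder) [ 0.6 -0.2] -0.3 g 0.006
 turn left [ 0. -0.  0.] j [  17.   29.  -15.    0.  -46. -132.]
 shift [ 0.0006 -0.06   -0.0004]
```

```bash
python3 -m jog '[[[0,0.001,0],[0,0,0]],[[0,0.001,0],[0,0,0]],[[0,-0.003,0],[0,0,0]],[[0,-0.007,0],[0,0,0]],[[0,-0.01,0],[0,0,0]],[[-0.008,-0.01,0],[0,0,0]],[[-0.018,-0.01,0],[0,0,0]],[[-0.028,-0.01,0],[0,0,0]],[[-0.034,-0.01,0],[0,0,0]],[[-0.036,-0.01,0],[0,0,0]]]'
python3 - <<'E'
from h import *
st((.03,-.061,.0565))
p,_=r.capture("side");p=p[180:310,180:350];cv2.imwrite("pics/e_side.png",cv2.resize(p,None,fx=4.5,fy=4.5,interpolation=cv2.INTER_CUBIC))
E
```

```text
time_s: 7.62
tcp_pos: [0.5726, -0.0154, 0.0566]
ee_rot: [[0.433, 0.901, -0.001], [0.901, -0.433, -0.0], [-0.0, -0.001, -1.0]]
wrist_force: [0.7, 0.4, -0.0]
gripper_width: 0.002
t 7.62 winder xy mm [ -0.2 -62.9] z 56.6 F(winder) [0.5 0.6] -0.0 g 0.002
 turn left [-0.01  0.   -0.02] j [  15.   27.  -19.   -0.  -44. -130.]
 shift [0.0019 0.0302 0.0001]
```

View pics/e_side.png

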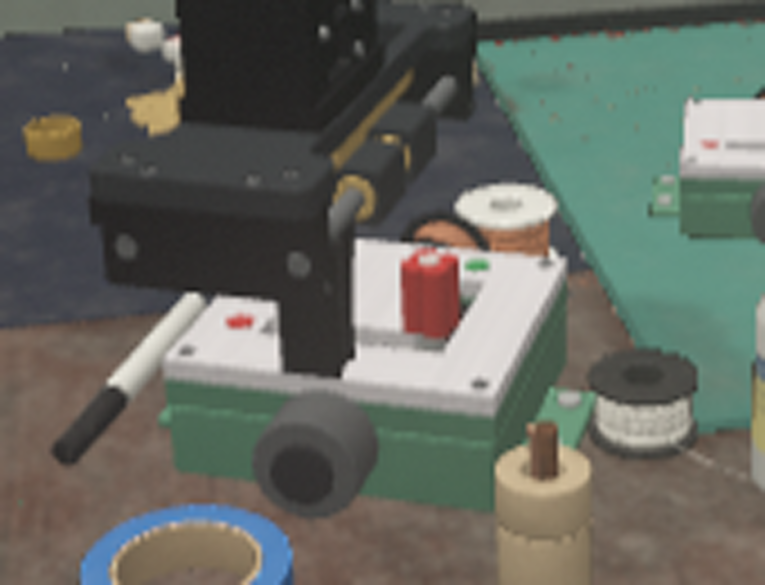

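```bash
python3 - <<'E'
from h import *
for u,v in((430,258),(322,248)):
    q=px2w("side",(u+.5)/4.5-.5+180,(v+.5)/4.5-.5+180,z=.084);print((RW.T@(q[:2]-c2)*1000).round(1))
E
python3 -m jog '[[[0,0.003,0],[0,0,0]],[[0,0.007,0],[0,0,0]],[[0,0.011,0],[0,0,0]],[[0,0.015,0],[0,0,0]],[[0,0.02,0],[0,0,0]],[[0,0.024,0],[0,0,0]],[[0,0.028,0],[0,0,0]],[[0,0.0305,0],[0,0,0]],[[0,0.0305,0],[0,0,0]],[[0,0.0305,0],[0,0,0]]]'
python3 - <<'E'
from h import *
st((.03,-.061,.0565))
for n,a in(("top",(180,310,260,420)),("side",(180,310,180,350))):
    p,_=r.capture(n);cv2.imwrite(f"pics/f_{n}.png",cv2.resize(p[a[0]:a[1],a[2]:a[3]],None,fx=4.5,fy=4.5,interpolation=cv2.INTER_CUBIC))
E
```

```text
[ 31.1 -24. ]
[-12.  -24.5]
time_s: 8.5
tcp_pos: [0.6009, -0.0272, 0.0564]
ee_rot: [[0.432, 0.902, -0.0], [0.902, -0.432, 0.0], [-0.0, -0.0, -1.0]]
wrist_force: [0.9, 0.3, -0.1]
gripper_width: -0.001
t 8.5 winder xy mm [ 30.4 -61.2] z 56.4 F(winder) [0.7 0.7] -0.1 g -0.001
 turn left [-0.  0. -0.] j [  13.   29.  -15.   -0.  -46. -128.]
 shift [ 0.0002 -0.0004 -0.0001]
```

View pics/f_top.png

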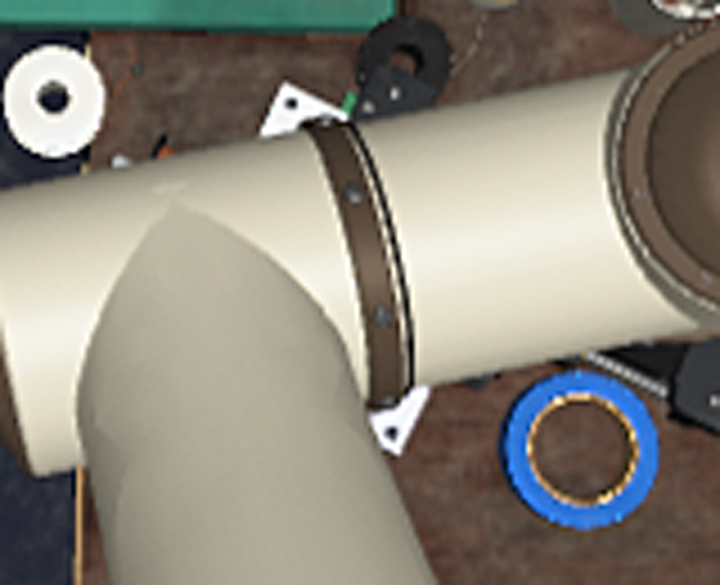

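View pics/f_side.png

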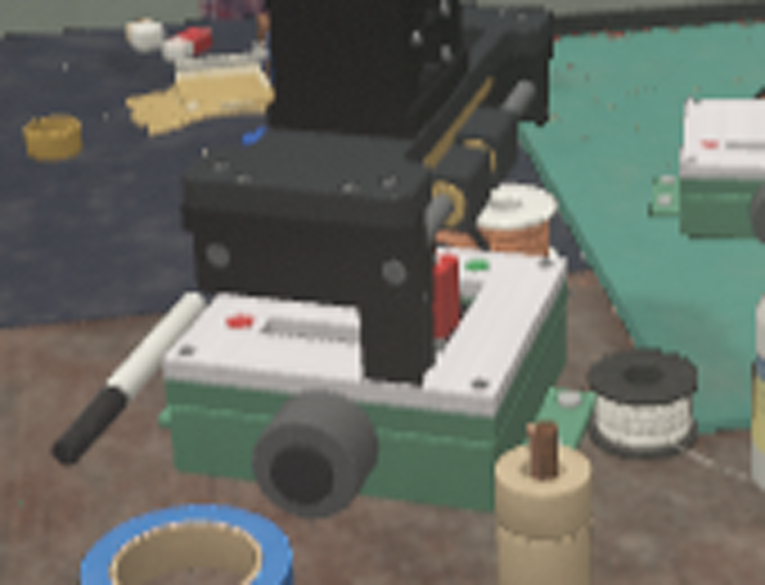

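```bash
python3 -m jog '[[[0.004,0.0005,0],[0,0,0]],[[0.007,0.0005,0],[0,0,0]],[[0.01,0.0005,0],[0,0,0]],[[0.013,0.0005,0],[0,0,0]],[[0.016,0.0005,0],[0,0,0]],[[0.019,0.0005,0],[0,0,0]],[[0.022,0.0005,0],[0,0,0]],[[0.025,0.0005,0],[0,0,0]],[[0.028,0.0005,0],[0,0,0]],[[0.03,0.0005,0],[0,0,0]]]'
python3 - <<'E'
from h import *
st((.03,-.001,.0565))
p,_=r.capture("side");p=p[180:310,180:350];cv2.imwrite("pics/g_side.png",cv2.resize(p,None,fx=4.5,fy=4.5,interpolation=cv2.INTER_CUBIC))
E
```

```text
time_s: 9.43
tcp_pos: [0.6145, 0.0, 0.0565]
ee_rot: [[0.432, 0.902, -0.0], [0.902, -0.432, -0.0], [-0.0, -0.0, -1.0]]
wrist_force: [0.2, -0.1, -0.3]
gripper_width: 0.006
t 9.43 winder xy mm [ 30.9 -30.8] z 56.5 F(winder) [ 0.2 -0. ] -0.3 g 0.006
 turn left [-0.  0.  0.] j [  15.   30.  -13.    0.  -47. -131.]
 shift [ 0.0298 -0.0009  0.    ]
```

View pics/g_side.png

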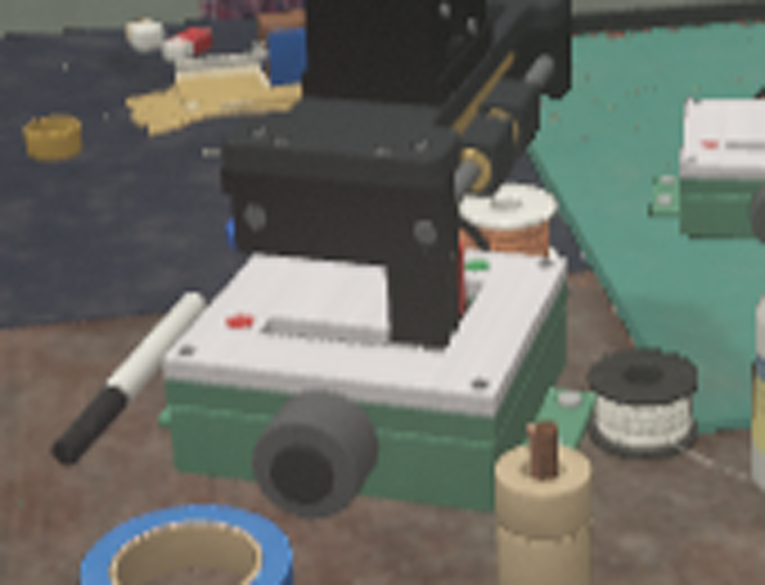

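```bash
python3 -m jog '[[[0.003,0,0],[0,0,0]],[[0.006,0,0],[0,0,0]],[[0.009,0,0],[0,0,0]],[[0.012,0,0],[0,0,0]],[[0.015,0,0],[0,0,0]],[[0.018,0,0],[0,0,0]],[[0.021,0,0],[0,0,0]],[[0.023,0,0],[0,0,0]],[[0.025,0,0],[0,0,0]],[[0.026,0,0],[0,0,0]]]'
python3 - <<'E'
from h import *
st((.03,-.001,.0565))
p,_=r.capture("side");p=p[180:310,180:350];cv2.imwrite("pics/h_side.png",cv2.resize(p,None,fx=4.5,fy=4.5,interpolation=cv2.INTER_CUBIC))
E
```

```text
time_s: 10.32
tcp_pos: [0.6257, 0.0235, 0.0565]
ee_rot: [[0.432, 0.902, 0.0], [0.902, -0.432, -0.0], [0.0, 0.0, -1.0]]
wrist_force: [-0.2, 0.1, 0.1]
gripper_width: 0.002
t 10.32 winder xy mm [30.9 -4.8] z 56.5 F(winder) [-0.2  0. ] 0.1 g 0.002
 turn left [ 0. -0.  0.] j [  17.   31.  -11.    0.  -48. -133.]
 shift [ 0.0038 -0.0009  0.    ]
```

View pics/h_side.png

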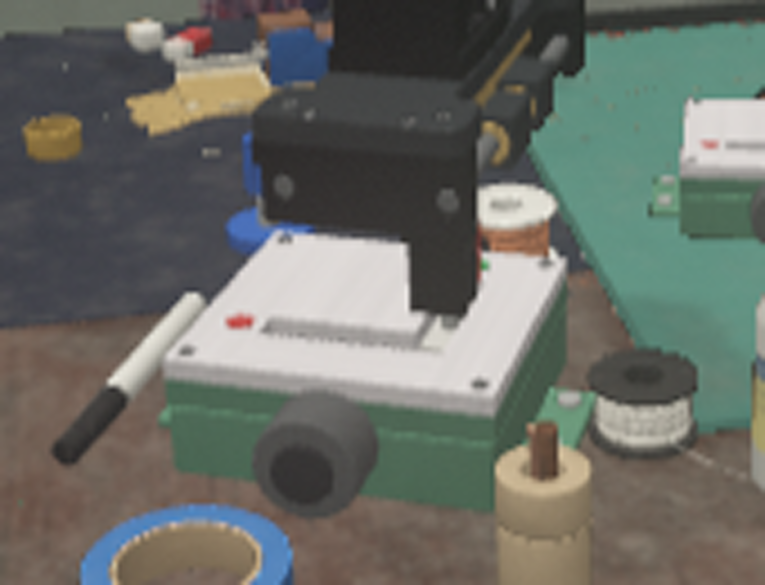

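Now gently up to the stop, watching the force.

```bash
python3 -m jog '[[[0.001,0,0],[0,0,0]],[[0.0015,0,0],[0,0,0]],[[0.002,0,0],[0,0,0]],[[0.0025,0,0],[0,0,0]],[[0.003,0,0],[0,0,0]],[[0.0035,0,0],[0,0,0]],[[0.004,0,0],[0,0,0]],[[0.004,0,0],[0,0,0]],[[0.004,0,0],[0,0,0]],[[0.004,0,0],[0,0,0]]]'
python3 - <<'E'
from h import *
st((.03,-.001,.0565))
E
```

```text
time_s: 11.2
tcp_pos: [0.6274, 0.0269, 0.0566]
ee_rot: [[0.432, 0.902, 0.0], [0.902, -0.432, 0.0], [0.0, 0.0, -1.0]]
wrist_force: [0.2, -1.3, 0.4]
gripper_width: 0.005
t 11.2 winder xy mm [30.9 -1. ] z 56.6 F(winder) [ 0.7 -1. ] 0.4 g 0.005
 turn left [ 0. -0.  0.] j [  17.   31.  -11.   -0.  -48. -133.]
 shift [ 0.     -0.0009  0.0001]
```

```bash
python3 -m jog '[[[0.0005,0,0],[0,0,0]],[[0.001,0,0],[0,0,0]],[[0.0015,0,0],[0,0,0]],[[0.002,0,0],[0,0,0]],[[0.002,0,0],[0,0,0]],[[0.002,0,0],[0,0,0]],[[0.002,0,0],[0,0,0]],[[0.002,0,0],[0,0,0]],[[0.002,0,0],[0,0,0]],[[0.002,0,0],[0,0,0]]]'
python3 - <<'E'
from h import *
st((.03,-.001,.0565))
E
```

```text
time_s: 12.03
tcp_pos: [0.6282, 0.0287, 0.0566]
ee_rot: [[0.432, 0.902, 0.0], [0.902, -0.432, 0.0], [0.0, 0.0, -1.0]]
wrist_force: [0.6, -0.6, 0.3]
gripper_width: 0.001
t 12.03 winder xy mm [30.9  0.9] z 56.6 F(winder) [ 0.8 -0.3] 0.3 g 0.001
 turn left [ 0. -0.  0.] j [  17.   31.  -10.   -0.  -48. -133.]
 shift [-0.0019 -0.0009  0.0001]
```

```bash
python3 -m jog '[[[0.0005,0,0],[0,0,0]],[[0.001,0,0],[0,0,0]],[[0.0015,0,0],[0,0,0]],[[0.002,0,0],[0,0,0]],[[0.002,0,0],[0,0,0]],[[0.002,0,0],[0,0,0]],[[0.002,0,0],[0,0,0]],[[0.002,0,0],[0,0,0]],[[0.002,0,0],[0,0,0]],[[0.002,0,0],[0,0,0]]]'
python3 - <<'E'
from h import *
st((.03,-.001,.0565))
p,_=r.capture("side");p=p[180:310,180:350];cv2.imwrite("pics/i_side.png",cv2.resize(p,None,fx=4.5,fy=4.5,interpolation=cv2.INTER_CUBIC))
E
```

```text
time_s: 12.87
tcp_pos: [0.629, 0.0305, 0.0565]
ee_rot: [[0.432, 0.902, -0.0], [0.902, -0.432, 0.0], [0.0, -0.0, -1.0]]
wrist_force: [-1.1, 0.1, -0.4]
gripper_width: 0.004
t 12.87 winder xy mm [30.9  2.9] z 56.5 F(winder) [-1.1 -0.4] -0.4 g 0.004
 turn left [-0. -0.  0.] j [  17.   31.  -10.   -0.  -48. -133.]
 shift [-0.0039 -0.0009  0.    ]
```

View pics/i_side.png

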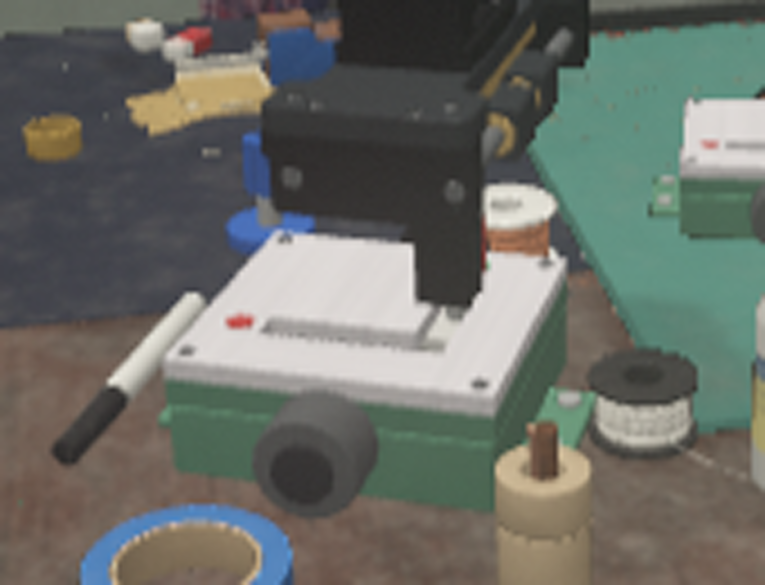

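```bash
python3 -m jog '[[[0.0005,0,0],[0,0,0]],[[0.001,0,0],[0,0,0]],[[0.0015,0,0],[0,0,0]],[[0.002,0,0],[0,0,0]],[[0.002,0,0],[0,0,0]],[[0.002,0,0],[0,0,0]],[[0.002,0,0],[0,0,0]],[[0.002,0,0],[0,0,0]],[[0.002,0,0],[0,0,0]],[[0.002,0,0],[0,0,0]]]'
python3 - <<'E'
from h import *
st((.03,-.001,.0565))
E
```

```text
time_s: 13.75
tcp_pos: [0.63, 0.0323, 0.0566]
ee_rot: [[0.432, 0.902, 0.0], [0.902, -0.432, 0.0], [0.0, 0.0, -1.0]]
wrist_force: [-0.7, 0.3, -0.2]
gripper_width: 0.005
t 13.75 winder xy mm [30.9  4.9] z 56.6 F(winder) [-0.8 -0. ] -0.2 g 0.005
 turn left [ 0. -0.  0.] j [  18.   31.  -10.   -0.  -48. -133.]
 shift [-0.0059 -0.0009  0.0001]
```

```bash
python3 - <<'E'
from h import *
p,_=r.capture("side");im=p[180:310,180:350]
hsv=cv2.cvtColor(im,cv2.COLOR_BGR2HSV);m=(((hsv[...,0]<8)|(hsv[...,0]>172))&(hsv[...,1]>120))
ys,xs=np.where(m&(np.arange(170)[None]>95)&(np.arange(130)[:,None]>40)&(np.arange(130)[:,None]<80));print(sorted(zip(ys,xs)))
for x in (28.5,31):
  for y in (18,20,22,24,26):
    q=[w2px("side",[*(c2+RW@(np.array([x,y])/1000+.0113*np.array([np.cos(t),np.sin(t)]))),.07])-[180,180] for t in np.linspace(0,6.28,40)]
    print(x,y,np.max(q,0).round(1))
cv2.imwrite("pics/j.png",cv2.resize(im[30:90,80:150],None,fx=10,fy=10,interpolation=cv2.INTER_CUBIC))
E
```

```text
[]
28.5 18 [107.   56.8]
28.5 20 [107.2  56.4]
28.5 22 [107.5  55.9]
28.5 24 [107.8  55.5]
28.5 26 [108.1  55. ]
31 18 [108.3  57. ]
31 20 [108.6  56.5]
31 22 [108.9  56. ]
31 24 [109.1  55.6]
31 26 [109.4  55.1]
```

View pics/j.png

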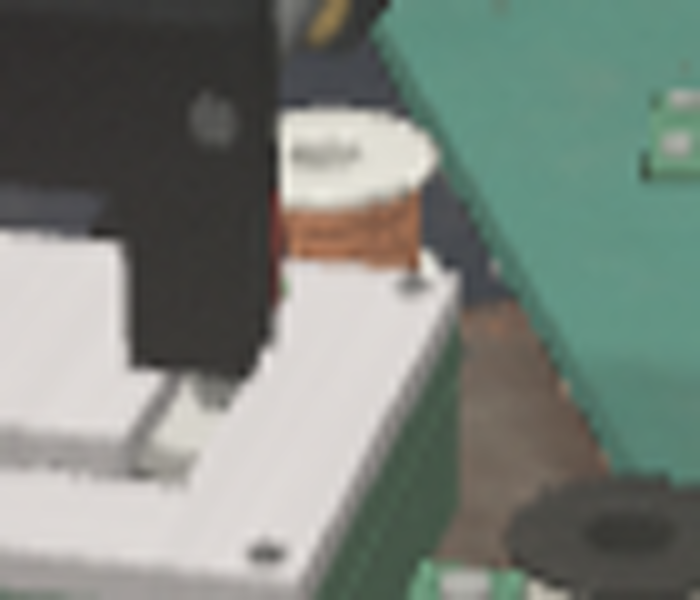

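```bash
python3 -c "
from h import *
for z in(.04,.05,.056):
    q=px2w('side',281.5,249,z=z);print((RW.T@(q[:2]-c2)*1000).round(1))"
python3 -m jog '[[[0.0005,0,0],[0,0,0]],[[0.001,0,0],[0,0,0]],[[0.0015,0,0],[0,0,0]],[[0.002,0,0],[0,0,0]],[[0.002,0,0],[0,0,0]],[[0.002,0,0],[0,0,0]],[[0.002,0,0],[0,0,0]],[[0.002,0,0],[0,0,0]],[[0.002,0,0],[0,0,0]],[[0.002,0,0],[0,0,0]]]'
python3 - <<'E'
from h import *
st((.03,-.001,.0565))
E
```

```text
[29.  18.7]
[34.7 -0.4]
[ 38.1 -11.9]
time_s: 14.63
tcp_pos: [0.6308, 0.0341, 0.0566]
ee_rot: [[0.432, 0.902, 0.0], [0.902, -0.432, 0.0], [0.0, 0.0, -1.0]]
wrist_force: [-0.8, -0.7, -0.1]
gripper_width: 0.002
t 14.63 winder xy mm [30.9  6.9] z 56.6 F(winder) [-0.4 -1. ] -0.1 g 0.002
 turn left [ 0. -0.  0.] j [  18.   31.  -10.   -0.  -49. -133.]
 shift [-0.0079 -0.0009  0.0001]
```

```bash
python3 -m jog '[[[-0.01,0,0],[0,0,0]],[[-0.025,0,0],[0,0,0]],[[-0.03,-0.01,0],[0,0,0]],[[-0.03,-0.025,0],[0,0,0]],[[-0.03,-0.04,0],[0,0,0]],[[-0.03,-0.055,0],[0,0,0]],[[-0.03,-0.06,0],[0,0,0]],[[-0.03,-0.06,0],[0,0,0]],[[-0.03,-0.06,0],[0,0,0]],[[-0.03,-0.06,0],[0,0,0]]]'
python3 - <<'E'
from h import *
st((.03,.005,.0565))
for n,a in(("top",(180,310,260,420)),("side",(180,310,180,350))):
    p,_=r.capture(n);cv2.imwrite(f"pics/k_{n}.png",cv2.resize(p[a[0]:a[1],a[2]:a[3]],None,fx=4.5,fy=4.5,interpolation=cv2.INTER_CUBIC))
E
```

```text
time_s: 15.47
tcp_pos: [0.5645, 0.0325, 0.0568]
ee_rot: [[0.432, 0.902, 0.001], [0.902, -0.432, 0.0], [0.001, 0.001, -1.0]]
wrist_force: [0.7, 0.0, 0.6]
gripper_width: 0.01
t 15.47 winder xy mm [-28.2 -23.1] z 56.8 F(winder) [0.6 0.3] 0.6 g 0.01
 turn left [ 0.01 -0.01 -0.  ] j [  20.   26.  -20.    0.  -44. -135.]
 shift [0.0281 0.0582 0.0003]
```

View pics/k_top.png

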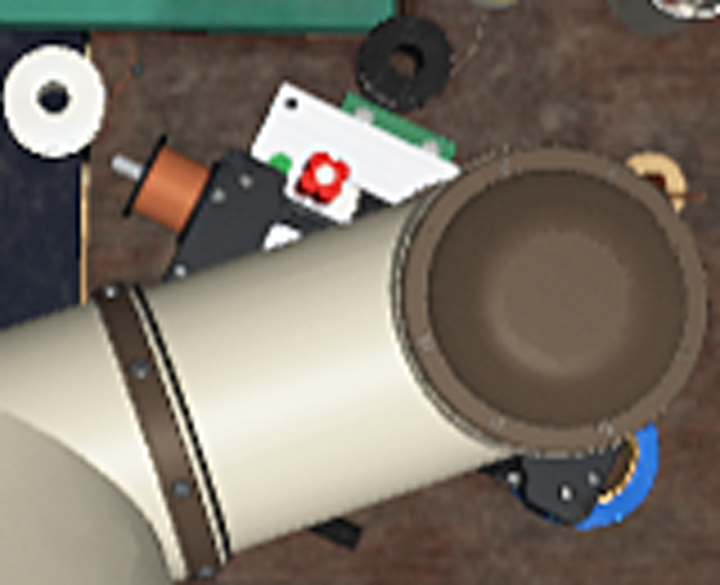

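View pics/k_side.png

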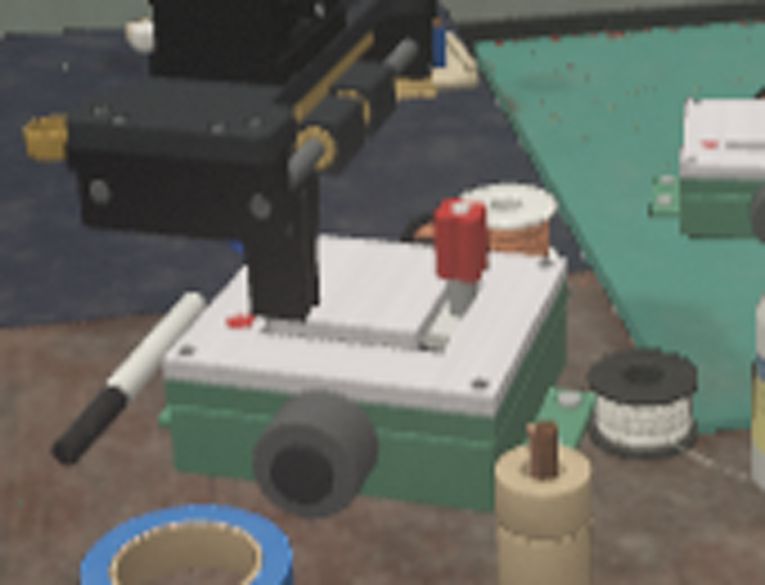

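```bash
python3 - <<'E'
from h import *
q=px2w("top",(325+.5)/4.5-.5+260,(176+.5)/4.5-.5+180,z=.084);print((RW.T@(q[:2]-c2)*1000).round(1))
q=px2w("side",(462+.5)/4.5-.5+180,(208+.5)/4.5-.5+180,z=.084);print((RW.T@(q[:2]-c2)*1000).round(1))
for n,a in(("top",(180,310,260,420)),("side",(180,310,180,350))):
    p,_=r.capture(n)
    for o in r.cut_out("knob",n): print(n,o['uv'],o['confidence'],o['region'].sum())
    for k,y in(("y20",.02),("y25",.025),("y265",.0265)): print(k,((w2px(n,[*(c2+RW@[.0305,y]),.084])-[a[2],a[0]]+.5)*4.5).round(0))
E
```

```text
[29.2 27.2]
[30.1 24. ]
top [244.1, 249.2] 0.71 218
top [330.7, 218.6] 0.41 104
y20 [341. 181.]
y25 [331. 176.]
y265 [328. 175.]
side [284.2, 235.8] 0.5 271
y20 [461. 213.]
y25 [464. 208.]
y265 [465. 206.]
```

The knob reads y ≈ 24–27 mm in both views, but I never felt the end stop. I'll press once more to feel it.

```bash
python3 -m jog '[[[0,0.01,0],[0,0,0]],[[0,0.025,0],[0,0,0]],[[0,0.04,0],[0,0,0]],[[0,0.053,0],[0,0,0]],[[0,0.059,0],[0,0,0]],[[0,0.059,0],[0,0,0]],[[0.01,0.059,0],[0,0,0]],[[0.02,0.059,0],[0,0,0]],[[0.026,0.059,0],[0,0,0]],[[0.028,0.059,0],[0,0,0]]]'
python3 -c "
from h import *
st((.03,.0085,.0565))"
python3 -m jog '[[[0.001,0,0],[0,0,0]],[[0.0015,0,0],[0,0,0]],[[0.002,0,0],[0,0,0]],[[0.0025,0,0],[0,0,0]],[[0.003,0,0],[0,0,0]],[[0.0035,0,0],[0,0,0]],[[0.0035,0,0],[0,0,0]],[[0.0035,0,0],[0,0,0]],[[0.0035,0,0],[0,0,0]],[[0.0035,0,0],[0,0,0]]]'
python3 -c "
from h import *
st((.03,.0085,.0565))"
```

```text
time_s: 16.6
tcp_pos: [0.6295, 0.0345, 0.0567]
ee_rot: [[0.43, 0.903, 0.001], [0.903, -0.43, 0.0], [0.0, 0.001, -1.0]]
wrist_force: [1.2, -0.4, 0.6]
gripper_width: 0.002
t 16.6 winder xy mm [29.5  6.7] z 56.7 F(winder) [1.3 0.2] 0.6 g 0.002
 turn left [ 0.01 -0.01  0.03] j [  18.   31.  -10.    0.  -48. -133.]
 shift [0.0018 0.0005 0.0002]
time_s: 17.43
tcp_pos: [0.6302, 0.0353, 0.0567]
ee_rot: [[0.432, 0.902, -0.001], [0.902, -0.432, -0.001], [-0.001, -0.001, -1.0]]
wrist_force: [-2.5, -2.7, 3.5]
gripper_width: 0.004
t 17.43 winder xy mm [29.8  7.7] z 56.7 F(winder) [-1.1 -3.5] 3.5 g 0.004
 turn left [-0.01  0.01 -0.  ] j [  18.   31.  -10.    0.  -49. -133.]
 shift [0.0008 0.0002 0.0002]
```

```bash
python3 -m jog '[[[0.0005,0,0],[0,0,0]],[[0.001,0,0],[0,0,0]],[[0.0015,0,0],[0,0,0]],[[0.002,0,0],[0,0,0]],[[0.002,0,0],[0,0,0]],[[0.002,0,0],[0,0,0]],[[0.002,0,0],[0,0,0]],[[0.002,0,0],[0,0,0]],[[0.002,0,0],[0,0,0]],[[0.002,0,0],[0,0,0]]]'
python3 -c "
from h import *
st((.03,.0085,.0565))"
```

```text
time_s: 18.27
tcp_pos: [0.6305, 0.0361, 0.057]
ee_rot: [[0.432, 0.902, -0.002], [0.902, -0.432, -0.002], [-0.003, -0.001, -1.0]]
wrist_force: [-3.6, -7.3, 5.2]
gripper_width: 0.006
t 18.27 winder xy mm [29.8  8.6] z 57.0 F(winder) [-0.1 -8.1] 5.2 g 0.006
 turn left [-0.01  0.03 -0.  ] j [  18.   32.  -10.    0.  -49. -134.]
 shift [-0.0001  0.0002  0.0005]
```

Stop felt: 8 N and rising. I'll back off sideways, then raise the hand and clear out.

```bash
python3 -m jog '[[[-0.003,0,0],[0,0,0]],[[-0.006,0,0],[0,0,0]],[[-0.012,0,0],[0,0,0]],[[-0.022,0,0],[0,0,0]],[[-0.034,0,0],[0,0,0]],[[-0.045,0,0],[0,0,0]],[[-0.052,0,0],[0,0,0]],[[-0.055,0,0],[0,0,0]],[[-0.055,0,0],[0,0,0]],[[-0.055,0,0],[0,0,0]]]'
python3 -m jog '[[[0,0,-0.01],[0,0,0]],[[0,0,-0.025],[0,0,0]],[[0,0,-0.045],[0,0,0]],[[0,0,-0.065],[0,0,0]],[[0,0,-0.085],[0,0,0]],[[0,0,-0.105],[0,0,0]],[[0,0,-0.125],[0,0,0]],[[0,0,-0.145],[0,0,0]],[[0,0,-0.16],[0,0,0]],[[0,0,-0.165],[0,0,0]]]'
python3 -m jog '[[[-0.02,-0.005,0],[0,0,0]],[[-0.05,-0.01,0],[0,0,0]],[[-0.085,-0.02,0],[0,0,0]],[[-0.12,-0.03,0],[0,0,0]],[[-0.155,-0.04,0],[0,0,0]],[[-0.19,-0.05,0],[0,0,0]],[[-0.225,-0.06,0],[0,0,0]],[[-0.26,-0.07,0],[0,0,0]],[[-0.28,-0.075,0],[0,0,0]],[[-0.29,-0.08,0],[0,0,0]]]'
python3 - <<'E'
from h import *
st((.03,.005,.0565))
for n,a in(("top",(180,310,260,420)),("side",(180,310,180,350))):
    p,_=r.capture(n);cv2.imwrite(f"pics/l_{n}.png",cv2.resize(p[a[0]:a[1],a[2]:a[3]],None,fx=4.5,fy=4.5,interpolation=cv2.INTER_CUBIC))
E
```

```text
time_s: 19.1
tcp_pos: [0.6078, -0.0122, 0.0567]
ee_rot: [[0.432, 0.902, 0.001], [0.902, -0.432, 0.0], [0.0, 0.0, -1.0]]
wrist_force: [-0.8, 0.3, 0.3]
gripper_width: 0.005
time_s: 19.93
tcp_pos: [0.6092, -0.0114, 0.2255]
ee_rot: [[0.431, 0.902, 0.006], [0.902, -0.431, 0.001], [0.003, 0.006, -1.0]]
wrist_force: [0.3, 0.6, 0.1]
gripper_width: 0.008
time_s: 20.77
tcp_pos: [0.4084, -0.2402, 0.2215]
ee_rot: [[0.434, 0.901, -0.0], [0.901, -0.434, 0.0], [-0.0, -0.0, -1.0]]
wrist_force: [1.3, 0.6, 0.5]
gripper_width: 0.004
t 20.77 winder xy mm [ -51.1 -336.6] z 221.5 F(winder) [0.9 1.1] 0.5 g 0.004
 turn left [-0.    0.   -0.02] j [ -11.    7.  -20.   -0.  -63. -105.]
 shift [0.3417 0.0805 0.165 ]
```

View pics/l_top.png

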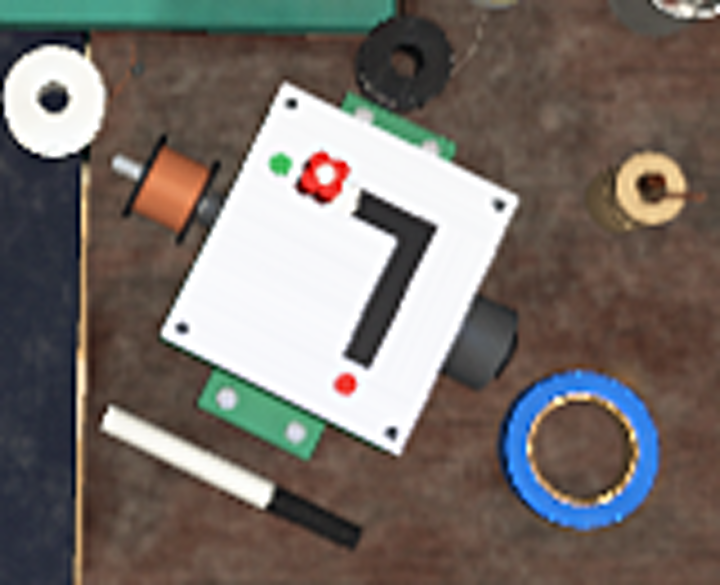

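View pics/l_side.png

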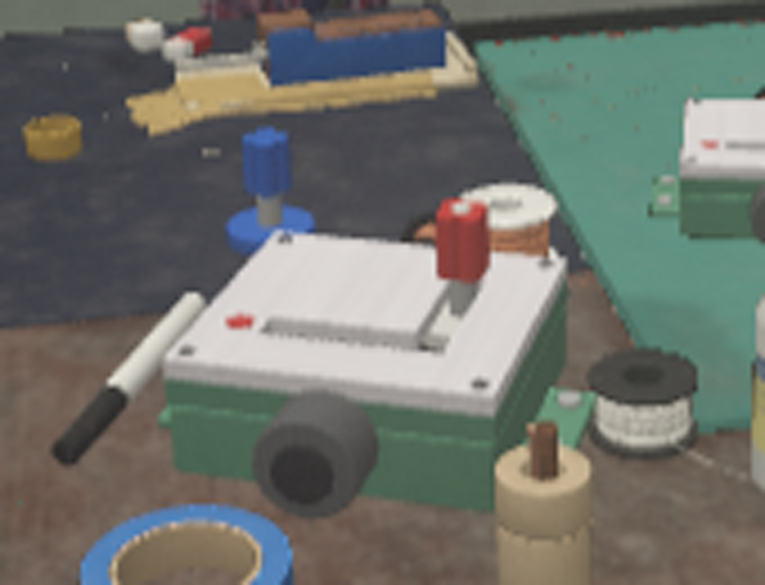

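```bash
python3 -c "
from station import r
print(r.finish_job())"
```

```text
the job is handed in; nothing more can be done
None
```

The winder is in gear and the job is handed in, at about 21 s of the 42 s; no verdict was reported. With the gripper shut, I pushed the knob along the first leg to the corner. I then moved round and pushed it along the second leg to the green-dot end. Before raising the hand each time I backed off sideways.

**Pin position:** after the first push along the second leg, the two cameras put the knob at winder (29, 27) mm (top) and (30, 24) mm (side). They differ by about 3 mm, but both are past the 21 mm limit. The side reading also agrees with slot_end at (30, 25).

**End stop:** I felt no stop on that push, so I pressed again. The force then rose to about 8 N with almost no further travel.

**Last pictures:** with the arm clear, the knob stands upright at the green dot, in the same place as before the second press. By eye, the spools, core, tape and pen are where they were at the start.

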